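# Count two grinding balls with the tilting board

## Task

Count out two steel grinding balls for the next milling jar with the tilting counting board that holds the balls (blue lane and blue end pad, not the empty green one). Press down its blue end so that all three balls roll out of the grey channel and fill the two pockets, then press down its orange end so that the spare ball rolls back into the channel. Finish with a ball in each pocket and the spare at rest in the channel.

Things in the scene. Friction and masses are not known exactly. Their poses are not given: they have to be found in the camera images.
- board: See-saw 260 x 50 mm on a fixed stand. Origin: middle of its hinge axis, 45 mm over the bench; x along the lane to the blue end, z up from the lane. Starts orange end (-x) down 0.2 rad; tips 0.4 rad between stops, with friction (3 N at a pad), stays where left. Press pads 36 x 50 mm at x = +112 (blue) and -112 mm (orange), tops at z = 48 mm. Yaw: any. The empty green board 0.3 m or more away is not meant.
- ball1: Steel grinding ball, 20 mm in diameter, about 33 g, one of three alike; origin at its centre. Starts in the board's channel, at the end wall. The lane is 24 mm wide, its floor at z = 26 mm in the board's frame, x = -94 to +94 mm; the grey channel is x = -94 to -30 mm.
- ball2: Steel grinding ball, 20 mm in diameter, about 33 g, one of three alike; origin at its centre. Starts in the board's channel, in the middle. The two square, yellow-bottomed pockets are 23 mm long and 20.5 mm deep, centred at x = 0 and +36 mm in the board's frame; other balls roll over a filled one.
- ball3: Steel grinding ball, 20 mm in diameter, about 33 g, one of three alike; origin at its centre. Starts in the board's channel, next to the pockets. A ball's centre is at z = 16 mm in the board's frame when in a pocket, 36 mm on the lane or channel floor. Clear side walls reach z = 48 mm.

How it is judged:
By the outcome, as a careful person would: the job done as asked, in the order asked, and still so for the second after the job is handed in, with the robot touching nothing.
It also fails if it takes over 38 s, if anything falls off the work surface, if the arm or the gripper's body presses on something with over 40 N, if the wrist force passes 120 N, or if a joint passes its speed limit or range.

## Robot

A 6-joint arm with a two-finger parallel gripper is mounted at the origin on the work surface. World frame = base frame: x ahead of the robot, y to its left, z up, the work surface at z = 0. Lengths are in m, angles in rad, forces in N, time in s.
With the tool pointing down it reaches from about 0.35 to 0.775 m from the base axis. Payload 7.3 kg.
Tool frame: the origin (TCP) lies midway between the tips of the shut fingers; the grasp point (between the pads) lies robot.grasp_offset behind it (robot.grasp_offset is the distance from the TCP to the grasp point, in m); z points along the fingers, x is the direction in which the jaws open and shut, and the axes are right-handed (so a half turn about z gives the same grasp; the last joint's range is limited). The gripper opens to 92 mm and grips with 3 to 60 N. Pads are 19 mm wide; open, the fingers measure 130 mm over their backs; the gripper's body (75 mm by 190 mm) begins 47 mm behind the grasp point.
Start: joints at [-1.459, 0.342, 1.524, -0, 1.275, -0.146], TCP at [0.134, -0.508, 0.227] pointing down, gripper open.
Joint ranges: [-2.53, 2.53], [-0.77, 2.02], [0.04, 2.7], [-1, 4.14], [0.28, 2.66], [-3.11, 3.11]. Speed limits (rad/s): [2.57, 2.57, 3.14, 3.14, 3.14, 3.14].

## Interface

Orientations are given as [roll, pitch, yaw] about the fixed x, y, z axes, in that order (R = Rz(yaw) Ry(pitch) Rx(roll)).
In Python, from cell import robot gives the robot as it stands. The module is installed in compiled form; this text tells all that it offers.
- The arm moves only by the tool move_arm, never from a script. Its argument "increments" is a list of rows, each a list of 7 numbers: the finger opening in mm, from 0 to 91.8, then the shift along the tool's x, y, z in mm, then the turn, a rotation vector about the tool's x, y, z in rad. A call has 1 to 12 rows; each row shifts and turns the pose as measured when the row begins, along the tool's axes as they then stand; what a row does not reach is not made up. A row lasts 1/8 s, in which the tool goes at most 62.5 mm and 10.7 degrees, less where a joint would pass 70% of its speed; a pose out of reach is approached as far as the arm can. A call is refused whole if a number of a shift passes 62.5 or a number of a turn 0.188, either way. A call with a gripper value outside its range is refused whole. The fingers move at their own pace and stop on an object; "newtons" is the grip in N (left out, the last holds). Time passes only in rows, so rows that do not move let the fingers close. It gives the time, the measured TCP pose, the force and the opening at its end, in the units of the state.
- robot.observe(): the state, without advancing time (a new reading comes with each control period).
- robot.read_camera(name): name is "side" or "top" or "wrist"; returns a dict with "img" (420x560x3 uint8, red, green, blue), "fx", "fy", "cx", "cy" (pixels), "k1" (the pictures are not rectified: a ray, as slopes to the right and down, at radius r is drawn at 1 + k1 r^2 times it, then the intrinsics apply), "T" (4x4, takes a point from camera to world coordinates). Camera axes: x right, y down, z forward; pixel columns grow to the right and rows downward; lengths in m; the calibration is good to about 2 mm. A picture is of the moment at which its call begins. There is no depth.
- robot.hand_in(): hands the job in, once; it reports no verdict.
Trained networks look in the newest picture that a camera, given by its name, has taken for a name from the list of things; names that differ only in an ending like _2 or _b are one class to them, and where a whole thing is asked for, a point or a joint stands for the part that bears it (a point fixed in the world has none). Each returns a list of dicts, best first, with "conf" (0 to 1); they miss things now and then, are a little off and sometimes report something else, mostly with a low value. They report only what shows in the picture. A call takes as long as a camera call.
- robot.look_for(thing, camera): "rect" ([left, top, width, height] in pixels, round what is visible of it).
The state is a dict: "time": time; "qpos": joint angles; "qvel": joint speeds; "joint_efforts": joint torques, N m; "tool_pos": TCP position; "tool_rot": TCP orientation; "contact_force": force on the tool from outside, world axes, zero at the start; "torque": the same for the moment, N m; "opening": finger opening in m.
Only numpy, scipy, OpenCV 4.12 (cv2) and the standard library are available. Lean on these libraries where they do the work, as an engineer would, in place of code of your own. Each camera call takes 0.05 s, during which the arm holds its last target.

## Working session

There is one attempt and no reset: what is moved stays moved. The work goes in short steps, Python scripts to look and compute and a tool call to move; the robot and the scene stay as the last step left them, time stands still between calls to the robot, and variables do not carry over. Pictures are saved under pics/ and viewed, and the job is handed in when it is done.

Besides the shell and the picture viewer there is one more tool, called after "Emit:" in YAML: its name, and indented under it one key for each argument. move_arm: Moves the arm, as the interface text tells. Its arguments: {"type":"object","properties":{"increments":{"type":"array"},"newtons":{"type":"number"}},"required":["increments"]}

```bash
mkdir -p pics
cat > h.py <<'E'
import numpy as np, cv2
from cell import robot
def save(c,n):
    cv2.imwrite('pics/'+n,c['img'][:,:,::-1])
def ray(c,u,v):
    xd=(u-c['cx'])/c['fx'];yd=(v-c['cy'])/c['fy']
    x,y=xd,yd
    for _ in range(30):
        s=1+c['k1']*(x*x+y*y);x,y=xd/s,yd/s
    T=np.array(c['T']);d=T[:3,:3]@np.array([x,y,1]);return T[:3,3],d/np.linalg.norm(d)
def proj(c,p):
    T=np.array(c['T']);q=T[:3,:3].T@(np.array(p)-T[:3,3]);x,y=q[0]/q[2],q[1]/q[2]
    s=1+c['k1']*(x*x+y*y);return np.array([c['fx']*x*s+c['cx'],c['fy']*y*s+c['cy']])
def atz(c,u,v,z):
    o,d=ray(c,u,v);return o+d*(z-o[2])/d[2]
def tri(a,b):
    (o1,d1),(o2,d2)=a,b
    A=np.stack([d1,-d2],1);s=np.linalg.lstsq(A,o2-o1,rcond=None)[0]
    p,q=o1+d1*s[0],o2+d2*s[1];return (p+q)/2,np.linalg.norm(p-q)
E
python3 - <<'E'
from h import *
for n in('side','top'):
    c=robot.read_camera(n);save(c,n+'0.png');print(n,np.round(c['T'],3).tolist(),c['fx'],c['k1'])
    for t in('board','ball1'):
        for r in robot.look_for(t,n):print(t,r)
print(robot.observe())
E
```

```text
side [[-0.979, -0.142, 0.146, 0.463], [-0.203, 0.677, -0.708, 0.524], [0.002, -0.722, -0.692, 0.617], [0.0, 0.0, 0.0, 1.0]] 492.40051131192445 -0.02358678569085989
board {'rect': [179.3, 248.4, 155.9, 169.3], 'conf': 0.77}
ball1 {'rect': [277.2, 358.2, 13.3, 21.8], 'conf': 0.78}
ball1 {'rect': [286.1, 377.3, 16.2, 13.7], 'conf': 0.67}
ball1 {'rect': [264.1, 349.7, 16.2, 17.7], 'conf': 0.66}
top [[0.015, -0.994, 0.108, 0.497], [-1.0, -0.015, -0.0, -0.024], [0.002, -0.108, -0.994, 0.841], [0.0, 0.0, 0.0, 1.0]] 409.3065385092102 -0.11725524518581808
board {'rect': [112.2, 154.6, 105.9, 125.7], 'conf': 0.85}
ball1 {'rect': [144.8, 233.0, 12.6, 7.7], 'conf': 0.43}
ball1 {'rect': [139.6, 236.2, 10.1, 15.1], 'conf': 0.42}
{'time': 0.3, 'qpos': array([-1.45898761e+00,  3.42262318e-01,  1.52435065e+00,  1.57061760e-05,
        1.27540950e+00, -1.46033150e-01]), 'qvel': array([ 8.58337707e-04, -4.02820087e-03, -2.47742970e-03, -4.72775346e-04,
        6.79976857e-04, -4.51709266e-06]), 'joint_efforts': array([-8.34221410e-04, -4.30740809e+01, -2.44088763e+01,  7.17004691e-02,
        5.21467463e-02, -7.26294911e-05]), 'tool_pos': array([ 0.13387016, -0.50754221,  0.22651666]), 'tool_rot': array([-3.14151525e+00,  4.23048133e-04, -1.31295901e+00]), 'contact_force': array([0.61287211, 0.56028979, 0.30327621]), 'torque': array([-0.02029878,  0.02806865, -0.03180056]), 'opening': 0.0922714657915994}
```

View pics/side0.png

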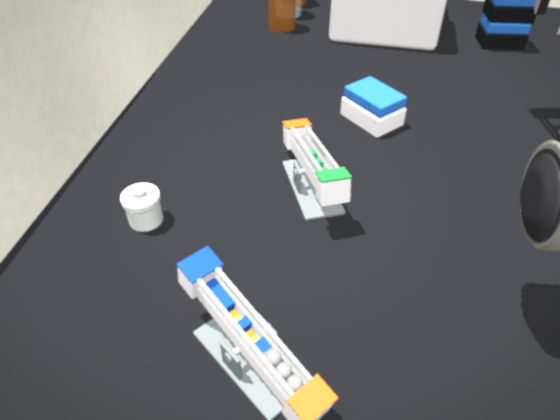

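View pics/top0.png

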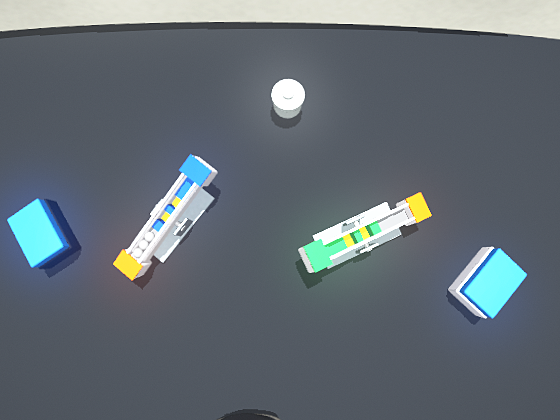

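The side view shows the blue board with its blue pad at about (201,266), its orange pad at about (312,400) and three balls at the orange end. In the top view the pads are at about (197,170) and (128,263). The green board is further to the right. Next I triangulate the pads.

```bash
cat > seg.py <<'E'
from h import *
import sys
def blob(c,roi,hr,smin=120,vmin=90):
    x0,y0,x1,y1=roi
    hsv=cv2.cvtColor(c['img'],cv2.COLOR_RGB2HSV)
    m=cv2.inRange(hsv,(hr[0],smin,vmin),(hr[1],255,255));k=np.zeros_like(m);k[y0:y1,x0:x1]=m[y0:y1,x0:x1]
    n,l,s,ce=cv2.connectedComponentsWithStats(k);i=1+np.argmax(s[1:,4])
    r=cv2.minAreaRect(np.argwhere(l==i)[:,::-1].astype(np.float32))
    return ce[i],s[i],np.round(cv2.boxPoints(r),1).tolist()
E
python3 - <<'E'
from seg import *
S=robot.read_camera('side');T=robot.read_camera('top')
sb=blob(S,(170,240,225,290),(100,130));so=blob(S,(280,370,345,419),(5,25))
tb=blob(T,(170,145,225,195),(90,130));to=blob(T,(105,245,150,285),(5,28))
for k in(sb,so,tb,to):print(k)
P=[]
for a,b in((sb,tb),(so,to)):
    p,e=tri(ray(S,*a[0]),ray(T,*b[0]));print(p,e);P.append(p)
b,o=P;d=b-o;print(np.linalg.norm(d),np.arctan2(d[1],d[0]),np.arcsin(d[2]/np.linalg.norm(d)))
for n,c,x,y in(('s',S,160,230),('t',T,95,140)):
    im=c['img'][y:y+190,x:x+190,::-1];cv2.imwrite(f'pics/crop{n}.png',cv2.resize(im,None,fx=3,fy=3,interpolation=cv2.INTER_CUBIC))
E
```

```text
(array([199.28345627, 263.50368809]), array([176, 245,  48,  38, 949], dtype=int32), [[174.89999389648438, 263.29998779296875], [210.1999969482422, 241.89999389648438], [223.60000610351562, 264.0], [188.39999389648438, 285.3999938964844]])
(array([312.61850153, 398.24541284]), array([ 287,  373,   52,   46, 1308], dtype=int32), [[284.8999938964844, 399.79998779296875], [317.20001220703125, 372.1000061035156], [339.1000061035156, 397.6000061035156], [306.70001220703125, 425.3999938964844]])
(array([192.18670438, 173.94483734]), array([175, 154,  36,  41, 707], dtype=int32), [[164.89999389648438, 186.39999389648438], [189.89999389648438, 153.1999969482422], [212.10000610351562, 169.8000030517578], [187.1999969482422, 203.10000610351562]])
(array([127.375     , 264.63559322]), array([113, 249,  30,  32, 472], dtype=int32), [[110.5, 262.3999938964844], [122.5, 248.39999389648438], [143.6999969482422, 266.6000061035156], [131.6999969482422, 280.6000061035156]])
[0.64664052 0.13363239 0.12190232] 0.008096167521252539
[0.47728632 0.26158548 0.07279633] 0.0006685767932150354
0.2178628748848756 -0.647034342075999 0.22735218649118397
```

```bash
python3 -c "
import cv2,numpy as np
a=cv2.imread('pics/crops.png');b=cv2.imread('pics/cropt.png');b=b[:a.shape[0]]
cv2.imwrite('pics/crop.png',cv2.resize(np.hstack([a,b[:a.shape[0]] if b.shape[0]==a.shape[0] else cv2.resize(b,(a.shape[1],a.shape[0]))]),(800,400)))"
```

```text
(no output)
```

View pics/crop.png

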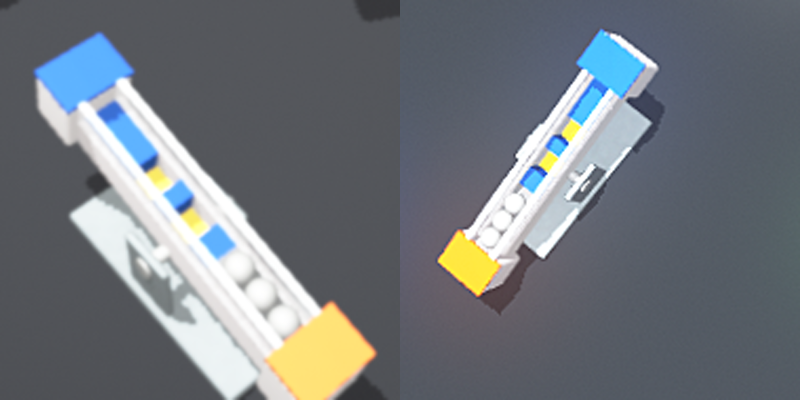

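```bash
cat > fit.py <<'E'
from h import *
from scipy.optimize import least_squares
def b2w(p,x,y,yaw,t,hz=.045):  # t: blue-end-up tilt
    R=np.array([[np.cos(yaw),-np.sin(yaw),0],[np.sin(yaw),np.cos(yaw),0],[0,0,1]])@np.array([[np.cos(t),0,-np.sin(t)],[0,1,0],[np.sin(t),0,np.cos(t)]])
    return np.array([x,y,hz])+R@np.array(p)
E
python3 - <<'E'
from fit import *
S=robot.read_camera('side');T=robot.read_camera('top')
B=(.112,0,.048);O=(-.112,0,.048)
obs=[(S,B,(200.4,265.4)),(S,O,(312.6,398.4)),(T,B,(196.7,170.3)),(T,O,(127.4,264.4))]
for a,b in((0,2),(1,3)):print(tri(ray(S,*obs[a][2]),ray(T,*obs[b][2])))
f=lambda q:np.concatenate([proj(c,b2w(p,*q))-np.array(o) for c,p,o in obs])
r=least_squares(f,[.55,.2,-.65,.2,.045]);print(r.x,r.fun.round(1))
r=least_squares(lambda q:f([*q,.2,.045]),[.55,.2,-.65]);print(r.x,r.fun.round(1))
for t in(.2,-.2):
  for n,p in(('B',B),('O',O)):print(t,n,b2w(p,*r.x,t).round(4))
np.save('pose.npy',r.x)
E
```

```text
(array([0.65225751, 0.12733295, 0.11032627]), np.float64(0.0009448268448433708))
(array([0.47750529, 0.26164907, 0.07250897]), np.float64(0.00022900369955773477))
[ 0.57142063  0.18953139 -0.65519068  0.16899324  0.04402988] [ 0.2  0.   0.1  0.1  0.1 -0.4 -0.  -0. ]
[ 0.57215906  0.18893453 -0.65125685] [ 0.1 -1.3  0.2  0.8 -0.9 -0.5  0.7  0. ]
0.2 B [0.6519 0.1282 0.1143]
0.2 O [0.4773 0.2613 0.0698]
-0.2 B [0.667  0.1166 0.0698]
-0.2 O [0.4924 0.2497 0.1143]
```

```bash
cat > plan.py <<'E'
from fit import *
def plan(tx,ty,tz,yaw,n):
    s=robot.observe();p=np.array(s['tool_pos']);ps=s['tool_rot'][2]
    d=(np.array([tx,ty,tz])-p)/n;dy=((yaw-ps+np.pi)%(2*np.pi)-np.pi)/n
    if yaw-ps>0 and dy*n<0 and abs(yaw-ps)<np.pi: dy=(yaw-ps)/n
    print('pos',p.round(4),'rot',np.round(s['tool_rot'],3),'t',s['time'],'F',np.round(s['contact_force'],1))
    for i in range(n):
        a=ps+dy*i
        print([0]+[round(1000*v,0) for v in(d[0]*np.cos(a)+d[1]*np.sin(a),d[0]*np.sin(a)-d[1]*np.cos(a),-d[2])]+[0,0,round(-dy,3)])
E
python3 - <<'E'
from plan import *
print(robot.grasp_offset)
plan(.652,.128,.19,.92,14)
E
```

```text
0.0188
pos [ 0.1338 -0.5076  0.2267] rot [ 3.142 -0.    -1.313] t 0.5 F [-0.1 -0.9 -0.1]
[0, np.float64(-34.0), np.float64(-47.0), np.float64(3.0), 0, 0, np.float64(-0.16)]
[0, np.float64(-27.0), np.float64(-52.0), np.float64(3.0), 0, 0, np.float64(-0.16)]
[0, np.float64(-18.0), np.float64(-56.0), np.float64(3.0), 0, 0, np.float64(-0.16)]
[0, np.float64(-9.0), np.float64(-58.0), np.float64(3.0), 0, 0, np.float64(-0.16)]
[0, np.float64(1.0), np.float64(-59.0), np.float64(3.0), 0, 0, np.float64(-0.16)]
[0, np.float64(10.0), np.float64(-58.0), np.float64(3.0), 0, 0, np.float64(-0.16)]
[0, np.float64(19.0), np.float64(-55.0), np.float64(3.0), 0, 0, np.float64(-0.16)]
[0, np.float64(27.0), np.float64(-52.0), np.float64(3.0), 0, 0, np.float64(-0.16)]
[0, np.float64(35.0), np.float64(-47.0), np.float64(3.0), 0, 0, np.float64(-0.16)]
[0, np.float64(42.0), np.float64(-41.0), np.float64(3.0), 0, 0, np.float64(-0.16)]
[0, np.float64(48.0), np.float64(-33.0), np.float64(3.0), 0, 0, np.float64(-0.16)]
[0, np.float64(53.0), np.float64(-25.0), np.float64(3.0), 0, 0, np.float64(-0.16)]
[0, np.float64(56.0), np.float64(-17.0), np.float64(3.0), 0, 0, np.float64(-0.16)]
[0, np.float64(58.0), np.float64(-7.0), np.float64(3.0), 0, 0, np.float64(-0.16)]
```

Emit:
move_arm:
  increments:
    - [0, -34, -47, 3, 0, 0, -0.16]
    - [0, -27, -52, 3, 0, 0, -0.16]
    - [0, -18, -56, 3, 0, 0, -0.16]
    - [0, -9, -58, 3, 0, 0, -0.16]
    - [0, 1, -59, 3, 0, 0, -0.16]
    - [0, 10, -58, 3, 0, 0, -0.16]
    - [0, 19, -55, 3, 0, 0, -0.16]
    - [0, 27, -52, 3, 0, 0, -0.16]
    - [0, 35, -47, 3, 0, 0, -0.16]
  newtons: 10

```text
time: 1.62
tool_pos: [0.4669, -0.0838, 0.1997]
tool_rot: [3.135, -0.004, 0.165]
contact_force: [0.0, -0.9, -0.6]
opening: 0.0061
```

```bash
python3 -c "
from plan import *
plan(.652,.128,.17,.92,6)"
```

```text
pos [ 0.4669 -0.0838  0.1997] rot [ 3.135 -0.004  0.165] t 1.625 F [ 0.  -0.9 -0.6]
[0, np.float64(36.0), np.float64(-30.0), np.float64(5.0), 0, 0, np.float64(-0.126)]
[0, np.float64(40.0), np.float64(-25.0), np.float64(5.0), 0, 0, np.float64(-0.126)]
[0, np.float64(43.0), np.float64(-20.0), np.float64(5.0), 0, 0, np.float64(-0.126)]
[0, np.float64(45.0), np.float64(-14.0), np.float64(5.0), 0, 0, np.float64(-0.126)]
[0, np.float64(46.0), np.float64(-9.0), np.float64(5.0), 0, 0, np.float64(-0.126)]
[0, np.float64(47.0), np.float64(-3.0), np.float64(5.0), 0, 0, np.float64(-0.126)]
```

Emit:
move_arm:
  increments:
    - [0, 36, -30, 5, 0, 0, -0.126]
    - [0, 40, -25, 5, 0, 0, -0.126]
    - [0, 43, -20, 5, 0, 0, -0.126]
    - [0, 45, -14, 5, 0, 0, -0.126]
    - [0, 46, -9, 5, 0, 0, -0.126]
    - [0, 47, -3, 5, 0, 0, -0.126]
    - [0, 0, 0, 0, 0, 0, 0]

```text
time: 2.5
tool_pos: [0.6566, 0.1436, 0.1675]
tool_rot: [3.132, 0.001, 0.954]
contact_force: [-0.3, -0.1, -0.1]
opening: 0.0002
```

```bash
python3 -c "
from plan import *
plan(.654,.127,.15,.92,2)
for n in('side','wrist'):
    save(robot.read_camera(n),n+'1.png')"
```

```text
pos [0.6566 0.1436 0.1675] rot [3.132e+00 1.000e-03 9.540e-01] t 2.5 F [-0.3 -0.1 -0.1]
[0, np.float64(-8.0), np.float64(4.0), np.float64(9.0), 0, 0, np.float64(0.017)]
[0, np.float64(-7.0), np.float64(4.0), np.float64(9.0), 0, 0, np.float64(0.017)]
```

View pics/wrist1.png

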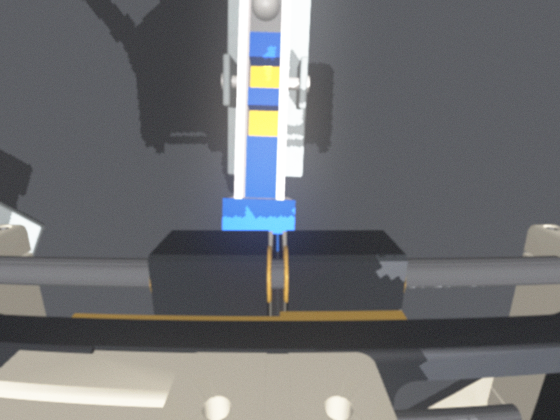

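View pics/side1.png

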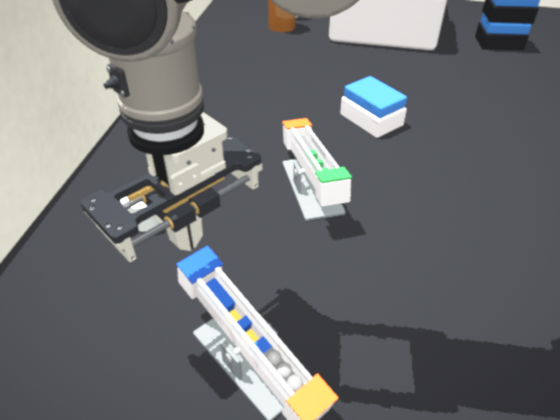

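The tip is about 16 mm off the pad's centre line, as the wrist view shows (finger at column 278, pad at 259). I correct this, come down and start pressing.

Emit:
move_arm:
  increments:
    - [0, -8, 4, 12, 0, 0, 0.017]
    - [0, -7, 4, 12, 0, 0, 0.017]
    - [0, 0, 0, 8, 0, 0, 0]
    - [0, 0, 0, 0, 0, 0, 0]

```text
time: 3.1
tool_pos: [0.6519, 0.1189, 0.1351]
tool_rot: [3.132, 0.003, 0.908]
contact_force: [0.2, 0.2, -0.0]
opening: 0.0004
```

```bash
python3 -c "
from plan import *
plan(.654,.127,.13,.92,1)
for n in('side','top'):
    save(robot.read_camera(n),n+'2.png')"
```

```text
pos [0.6519 0.1189 0.1351] rot [3.132e+00 3.000e-03 9.080e-01] t 3.1 F [ 0.2  0.2 -0. ]
[0, np.float64(8.0), np.float64(-3.0), np.float64(5.0), 0, 0, np.float64(-0.012)]
```

View pics/side2.png

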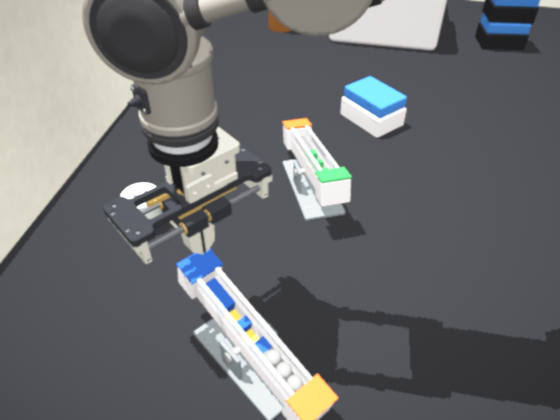

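The finger is now above the blue pad, about 7 mm off in tool x. I correct that and press.

Emit:
move_arm:
  increments:
    - [0, 7, 0, 5, 0, 0, 0]
    - [0, 0, 0, 7, 0, 0, 0]
    - [0, 0, 1, 7, 0, 0, 0]
    - [0, 0, 1, 7, 0, 0, 0]
    - [0, 0, 2, 7, 0, 0, 0]
    - [0, 0, 2, 7, 0, 0, 0]
    - [0, 0, 0, 0, 0, 0, 0]

```text
time: 4.08
tool_pos: [0.6652, 0.1206, 0.096]
tool_rot: [3.124, -0.002, 0.909]
contact_force: [-0.6, -0.5, -0.3]
opening: 0.0004
```

```bash
python3 -c "
from plan import *
plan(.666,.117,.068,.92,1)
for n in('side','top'):
    save(robot.read_camera(n),n+'3.png')"
```

```text
pos [0.6652 0.1206 0.096 ] rot [ 3.124e+00 -2.000e-03  9.090e-01] t 4.075 F [-0.6 -0.5 -0.3]
[0, np.float64(-2.0), np.float64(3.0), np.float64(28.0), 0, 0, np.float64(-0.011)]
```

View pics/side3.png

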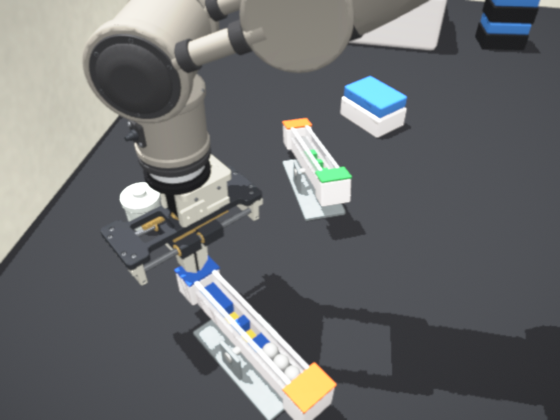

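The board has followed the finger part of the way down and the tip is on the pad. I keep pressing.

Emit:
move_arm:
  increments:
    - [0, -1, 0, 7, 0, 0, 0]
    - [0, 0, 0, 7, 0, 0, 0]
    - [0, 0, 1, 7, 0, 0, 0]
    - [0, 0, 1, 6, 0, 0, 0]

```text
time: 4.68
tool_pos: [0.6694, 0.1176, 0.0708]
tool_rot: [3.117, -0.006, 0.909]
contact_force: [-2.7, -1.8, 27.7]
opening: 0.0002
```

```bash
python3 -c "
from plan import *
plan(.666,.117,.068,.92,1)
for n in('side','top'):
    save(robot.read_camera(n),n+'4.png')"
```

```text
pos [0.6694 0.1176 0.0708] rot [ 3.117 -0.006  0.909] t 4.675 F [-2.7 -1.8 27.7]
[0, np.float64(-3.0), np.float64(-2.0), np.float64(3.0), 0, 0, np.float64(-0.011)]
```

View pics/side4.png

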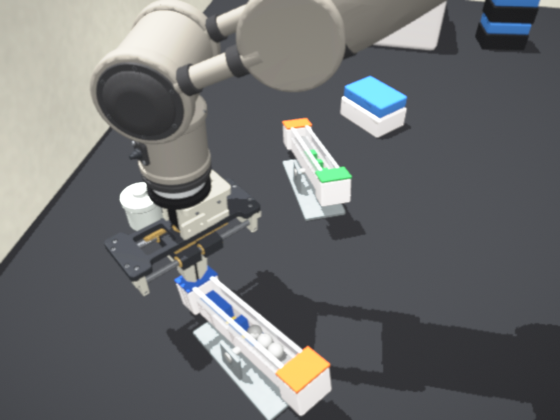

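The force has risen to 28 N, so the board is at its stop with the blue end down, and the balls are rolling. I hold briefly and lift off.

Emit:
move_arm:
  increments:
    - [0, 0, 0, 0, 0, 0, 0]
    - [0, 0, 0, 0, 0, 0, 0]
    - [0, 0, 0, 0, 0, 0, 0]
    - [0, 0, 0, 0, 0, 0, 0]
    - [0, 0, 0, -20, 0, 0, 0]
    - [0, 0, 0, -30, 0, 0, 0]
    - [0, 0, 0, -40, 0, 0, 0]

```text
time: 5.65
tool_pos: [0.6613, 0.1202, 0.1545]
tool_rot: [3.136, 0.005, 0.909]
contact_force: [0.2, 0.3, 0.4]
opening: 0.0007
```

```bash
python3 -c "
from plan import *
S=robot.read_camera('side');T=robot.read_camera('top')
for n,c in (('side',S),('top',T)):
    save(c,n+'5.png')
    for r in robot.look_for('ball1',n):print(n,r)
a=cv2.resize(S['img'][240:420,160:340,::-1],(400,400));b=cv2.resize(T['img'][140:320,90:270,::-1],(400,400));cv2.imwrite('pics/c5.png',np.hstack([a,b]))
plan(.49,.25,.19,.92,5)
"
```

```text
side {'rect': [224.5, 313.6, 4.5, 6.8], 'conf': 0.58}
pos [0.6626 0.1201 0.1557] rot [3.131e+00 1.000e-03 9.090e-01] t 5.85 F [-0.4  0.2 -0.4]
[0, np.float64(-1.0), np.float64(-43.0), np.float64(-7.0), 0, 0, np.float64(-0.002)]
[0, np.float64(-1.0), np.float64(-43.0), np.float64(-7.0), 0, 0, np.float64(-0.002)]
[0, np.float64(-1.0), np.float64(-43.0), np.float64(-7.0), 0, 0, np.float64(-0.002)]
[0, np.float64(-0.0), np.float64(-43.0), np.float64(-7.0), 0, 0, np.float64(-0.002)]
[0, np.float64(-0.0), np.float64(-43.0), np.float64(-7.0), 0, 0, np.float64(-0.002)]
```

View pics/c5.png

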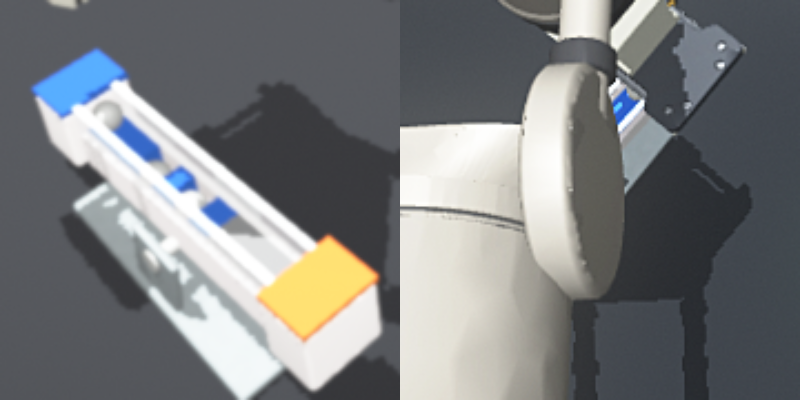

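The spare ball is now at the blue end, the pockets show grey instead of yellow, and the channel is empty. I move over to the orange end.

Emit:
move_arm:
  increments:
    - [0, -1, -43, -7, 0, 0, 0]
    - [0, -1, -43, -7, 0, 0, 0]
    - [0, -1, -43, -7, 0, 0, 0]
    - [0, 0, -43, -7, 0, 0, 0]
    - [0, 0, 0, 0, 0, 0, 0]

```text
time: 6.48
tool_pos: [0.5136, 0.226, 0.1707]
tool_rot: [-3.133, 0.019, 0.908]
contact_force: [0.5, -0.8, 0.3]
opening: 0.0006
```

```bash
python3 -c "
from plan import *
plan(.4924,.2497,.135,.92,4)
for n in('side','wrist'): save(robot.read_camera(n),n+'6.png')
"
```

```text
pos [0.5136 0.226  0.1707] rot [-3.133  0.019  0.908] t 6.475 F [ 0.5 -0.8  0.3]
[0, np.float64(1.0), np.float64(-8.0), np.float64(9.0), 0, 0, np.float64(-0.003)]
[0, np.float64(1.0), np.float64(-8.0), np.float64(9.0), 0, 0, np.float64(-0.003)]
[0, np.float64(1.0), np.float64(-8.0), np.float64(9.0), 0, 0, np.float64(-0.003)]
[0, np.float64(1.0), np.float64(-8.0), np.float64(9.0), 0, 0, np.float64(-0.003)]
```

View pics/wrist6.png

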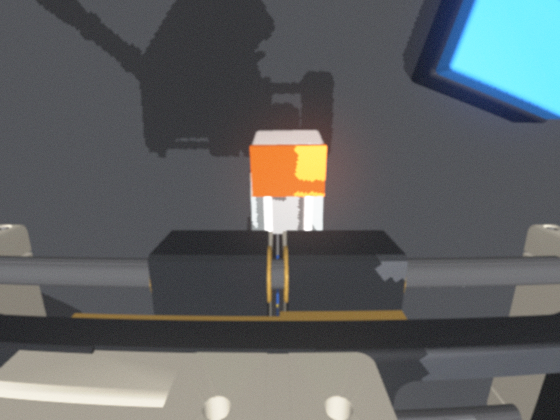

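View pics/side6.png

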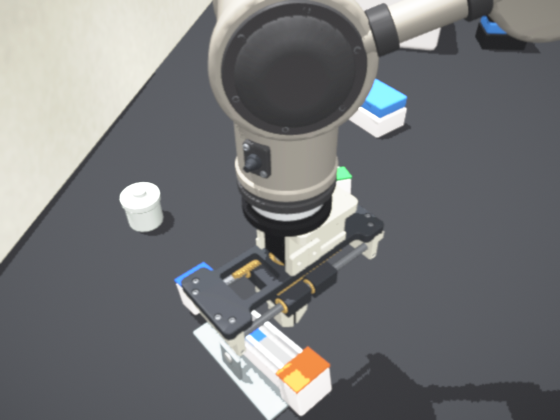

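The orange pad is 32 mm further on (wrist column 288, finger at 278). The blue box beside it is lower than the gripper's body will get.

Emit:
move_arm:
  increments:
    - [0, 1, -10, 4, 0, 0, 0]
    - [0, 1, -10, 4, 0, 0, 0]
    - [0, 1, -8, 5, 0, 0, 0]
    - [0, 0, -4, 6, 0, 0, 0]
    - [0, 0, 0, 6, 0, 0, 0]
    - [0, 0, 0, 0, 0, 0, 0]

```text
time: 7.32
tool_pos: [0.4912, 0.2457, 0.1411]
tool_rot: [-3.132, 0.022, 0.903]
contact_force: [-0.1, -0.3, 0.6]
opening: 0.0005
```

```bash
python3 -c "
from plan import *
plan(.4924,.2497,.125,.92,1)
for n in('side','wrist'): save(robot.read_camera(n),n+'7.png')
"
```

```text
pos [0.4912 0.2457 0.1411] rot [-3.132  0.022  0.903] t 7.325 F [-0.1 -0.3  0.6]
[0, np.float64(4.0), np.float64(-2.0), np.float64(16.0), 0, 0, np.float64(-0.017)]
```

View pics/side7.png

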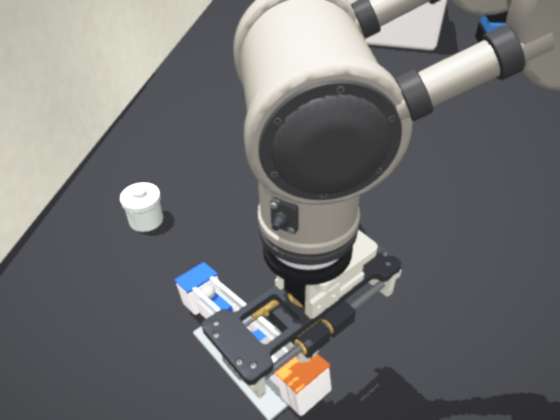

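Emit:
move_arm:
  increments:
    - [0, 4, -2, 8, 0, 0, 0]
    - [0, 1, 0, 7, 0, 0, 0]
    - [0, 0, -1, 7, 0, 0, 0]
    - [0, 0, -2, 7, 0, 0, 0]
    - [0, 0, -2, 7, 0, 0, 0]
    - [0, 0, -2, 7, 0, 0, 0]

```text
time: 8.18
tool_pos: [0.4868, 0.2562, 0.0973]
tool_rot: [-3.132, 0.018, 0.902]
contact_force: [-2.7, 2.0, 4.8]
opening: 0.0008
```

```bash
python3 -c "
from plan import *
plan(.477,.261,.068,.92,1)
for n in('side','wrist'): save(robot.read_camera(n),n+'8.png')
"
```

```text
pos [0.4868 0.2562 0.0973] rot [-3.132  0.018  0.902] t 8.175 F [-2.7  2.   4.8]
[0, np.float64(-2.0), np.float64(-11.0), np.float64(29.0), 0, 0, np.float64(-0.018)]
```

View pics/side8.png

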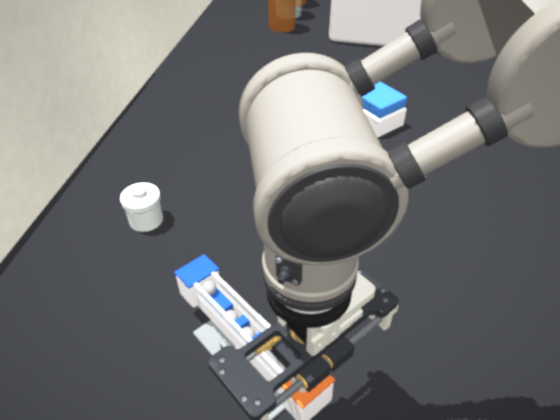

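The board is near level, the pocketed balls stay put and the spare is still at the blue end. I continue to the stop.

Emit:
move_arm:
  increments:
    - [0, 0, -3, 7, 0, 0, 0]
    - [0, 0, -3, 7, 0, 0, 0]
    - [0, 0, -3, 7, 0, 0, 0]
    - [0, 0, -2, 6, 0, 0, 0]
    - [0, 0, 0, 4, 0, 0, 0]

```text
time: 8.9
tool_pos: [0.48, 0.2618, 0.0708]
tool_rot: [-3.14, 0.015, 0.903]
contact_force: [-16.5, -5.9, 52.3]
opening: 0.0005
```

Emit:
move_arm:
  increments:
    - [0, 0, 0, 0, 0, 0, 0]
    - [0, 0, 0, 0, 0, 0, 0]
    - [0, 0, 0, 0, 0, 0, 0]
    - [0, 0, 0, 0, 0, 0, 0]
    - [0, 0, 0, 0, 0, 0, 0]
    - [0, 0, 0, 0, 0, 0, 0]
    - [0, 0, 0, -15, 0, 0, 0]
    - [0, 0, 0, -30, 0, 0, 0]
    - [0, 0, 0, -50, 0, 0, 0]
    - [0, 0, 0, -50, 0, 0, 0]
    - [0, 0, 0, -40, 0, 0, 0]

```text
time: 10.28
tool_pos: [0.4795, 0.2632, 0.259]
tool_rot: [-3.134, 0.025, 0.903]
contact_force: [0.2, 0.0, -0.0]
opening: 0.0004
```

```bash
python3 -c "
from plan import *
plan(.45,-.1,.25,.92,6)
for n in('side','top'): save(robot.read_camera(n),n+'9.png')
"
```

```text
pos [0.4795 0.2632 0.259 ] rot [-3.134  0.025  0.903] t 10.275 F [ 0.2  0.  -0. ]
[0, np.float64(-51.0), np.float64(34.0), np.float64(2.0), 0, 0, np.float64(-0.003)]
[0, np.float64(-51.0), np.float64(33.0), np.float64(2.0), 0, 0, np.float64(-0.003)]
[0, np.float64(-51.0), np.float64(33.0), np.float64(2.0), 0, 0, np.float64(-0.003)]
[0, np.float64(-51.0), np.float64(33.0), np.float64(2.0), 0, 0, np.float64(-0.003)]
[0, np.float64(-51.0), np.float64(33.0), np.float64(2.0), 0, 0, np.float64(-0.003)]
[0, np.float64(-51.0), np.float64(33.0), np.float64(2.0), 0, 0, np.float64(-0.003)]
```

View pics/side9.png

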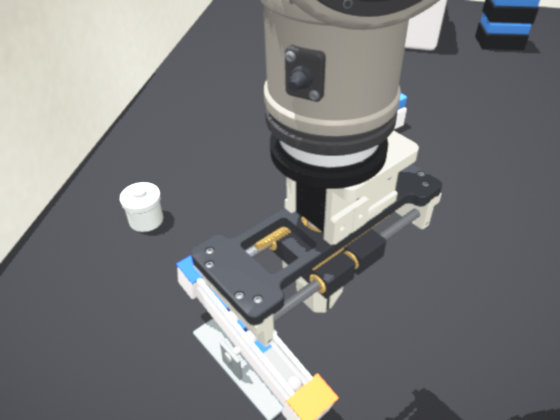

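The arm blocks part of the view, so I move it clear to check.

Emit:
move_arm:
  increments:
    - [0, -51, 33, -2, 0, 0, 0]
    - [0, -51, 33, -2, 0, 0, 0]
    - [0, -51, 33, -2, 0, 0, 0]
    - [0, -51, 33, -2, 0, 0, 0]
    - [0, -51, 33, -2, 0, 0, 0]
    - [0, -51, 33, -2, 0, 0, 0]
    - [0, 0, 0, 0, 0, 0, 0]
    - [0, 0, 0, 0, 0, 0, 0]

```text
time: 11.38
tool_pos: [0.4448, -0.1081, 0.2757]
tool_rot: [-3.132, 0.02, 0.905]
contact_force: [0.2, 0.2, -0.2]
opening: 0.0006
```

```bash
python3 -c "
from plan import *
S=robot.read_camera('side');T=robot.read_camera('top');q=np.load('pose.npy')
for n,c in (('side',S),('top',T)):
    for r in robot.look_for('ball1',n):print(n,r)
    for x,z in((0,.016),(.036,.016),(-.084,.036)): print(n,x,proj(c,b2w((x,0,z),*q,.2)).round(1))
a=cv2.resize(S['img'][240:420,160:340,::-1],(400,400));b=cv2.resize(T['img'][140:320,90:270,::-1],(400,400));cv2.imwrite('pics/c10.png',np.hstack([a,b]))
print(robot.observe()['time'],robot.observe()['contact_force'])
"
```

```text
side {'rect': [285.3, 375.1, 17.3, 18.8], 'conf': 0.69}
side {'rect': [230.8, 307.2, 10.6, 13.7], 'conf': 0.54}
side 0 [250.5 337.3]
side 0.036 [233.6 316.7]
side -0.084 [295.3 383.5]
top {'rect': [113.0, 154.0, 102.4, 125.9], 'conf': 0.73}
top {'rect': [130.4, 247.8, 9.4, 10.0], 'conf': 0.39}
top 0 [167.5 217.2]
top 0.036 [178.1 202.4]
top -0.084 [138.9 252.2]
11.575 [ 0.78479914 -0.12266195  0.41000323]
```

View pics/c10.png

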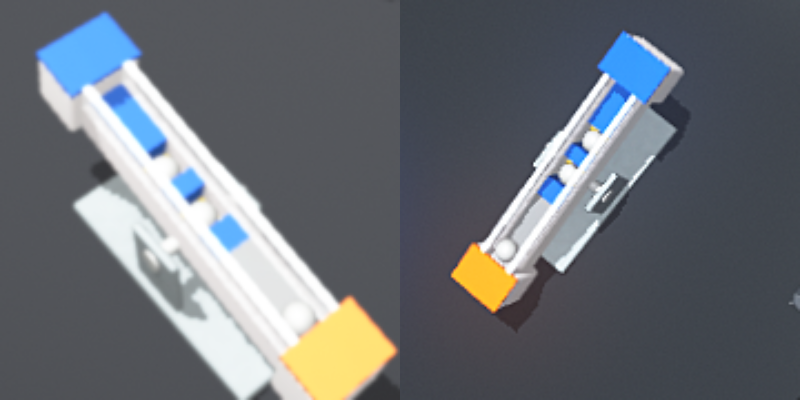

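Both views show a ball in each pocket and the spare at the end wall of the channel. I let it settle, confirm that nothing moves and hand in.

Emit:
move_arm:
  increments:
    - [0, 0, 0, 0, 0, 0, 0]
    - [0, 0, 0, 0, 0, 0, 0]
    - [0, 0, 0, 0, 0, 0, 0]
    - [0, 0, 0, 0, 0, 0, 0]

```text
time: 12.08
tool_pos: [0.4457, -0.1048, 0.276]
tool_rot: [-3.133, 0.02, 0.913]
contact_force: [0.4, -0.2, 0.6]
opening: 0.0005
```

```bash
python3 -c "
from plan import *
S=robot.read_camera('side')
for r in robot.look_for('ball1','side'):print(r)
print(robot.hand_in())
"
```

```text
{'rect': [225.1, 306.5, 13.5, 15.7], 'conf': 0.6}
{'rect': [287.4, 377.2, 15.9, 13.1], 'conf': 0.5}
{'rect': [242.6, 333.8, 13.4, 7.9], 'conf': 0.49}
the job is handed in; nothing more can be done
None
```

I counted out the two balls and handed the job in after about 12 s: there is a ball in each pocket, and the spare is at rest at the end wall of the grey channel. I pressed the blue end down to its stop with the shut fingers, which filled the pockets and sent the spare to the blue end. I then pressed the orange end down to its stop, and the spare rolled back.

- **Final check:** By eye, the side and top pictures both show the three balls where they should be. The last side picture also gave three detections near the positions calculated from the board's fitted pose, the spare at the end wall among them. The arm was clear of everything.
- **Force:** The highest reading I saw was about 55 N at the wrist (52 N of it vertical), with the fingertips on the orange pad at its stop. I only read the force at the end of each move.
- **Disagreements:** The networks missed one ball in the earlier side picture. In the top view they found only the spare, plus one false report covering the whole board. The board's pose fit was off by up to about 1.3 pixels with the tilt held at 0.2 rad; left free, the tilt came out at 0.17 rad.

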